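Pull the snug hub cap off a slide projector with a fork puller

TASK

Pull the red hub cap off the slide projector with the cap puller: slide its fork all the way home under the cap from the projector's left or right side - a hidden pawl blocks one of them, so if it stops short come in from the other side - and draw straight up until the cap pops off, keeping the cap level. Then stand the puller upright inside the blue parts tray with the cap still lying on its fork, and let go. Leave the other things on the worktop where they are.

Things in the scene. Friction and masses are not known exactly. Their poses are not given: they have to be found in the camera images.
- puller_grip (a point): Cap puller: steel C-frame with a square wooden handle, 71 x 54 x 118 mm, 0.3 kg, standing upright on its fork on the worktop. This point is the centre of the handle: 24 x 24 mm, 70 mm tall, upright. It lies straight above the fork's middle, 83 mm above the fork's underside. x points along the tines towards their tips, y across them, z up the handle.
- puller_fork (a point): Middle of the fork, on its upper face, 79 mm below puller_grip; same axes. Flat plate 4 mm thick, 54 mm wide: two tines (15 to 27 mm either side in y), tips at x = +17 mm. When the fork is home this point is on the hub's axis, and the cap lies between fork and top bar, ahead of the strap.
- puller_throat (a point): Inner end of the fork's open throat (30 mm wide, between the tines), upper face, x = -15 mm from puller_fork; same axes. From here solid plate runs back to the upright strap (34 mm wide, front face 33 mm behind this point, back 39 mm behind). The strap carries a top bar, 28 mm wide, whose underside is 36 mm above the fork's upper face; the handle stands on the bar.
- cap_centre (a point): Red hub cap, round, 76 mm across, 20 mm high, 0.05 to 0.1 kg. This point is on its axis, 10 mm above its flat underside, z up. It starts snapped on the hub post, held by four sprung balls, its underside 14 mm above the deck. An upward pull of 8 to 20 N pops it off; it must rise 16 mm in all to clear the post. Lifted at one edge it tips.
- hub (a point): On the hub's axis at the level of the flat top deck of the grey slide projector, 105 mm above the worktop; z up, x towards the lens, y towards its left side. The projector is fixed, 270 x 270 mm, hub in the middle, nothing else standing on the deck. The hub post is 22 mm across and 30 mm high; the cap sits on its top.
- hub_gap (a point): On the hub's axis, half-way up the 14 mm gap between deck and seated cap (7 mm above hub); same axes. The fork comes in level through this gap along y, from the left (+y) or the right (-y). One side, out of sight and not reported, is blocked by an index pawl: a bar 11 mm high, 44 mm long in x, 22 to 30 mm from the axis. From front or back the pawl is always in the way.
- tray: Blue open parts tray, fixed, 180 x 160 mm (x, y), 24 mm high, walls and floor 4 mm thick; origin at the centre of its underside, z up. It stands left or right of the projector, and the puller on the other side.
- heatsink: Aluminium heat sink, 70 x 60 x 32 mm, loose bystander; origin under its centre.
- remote: Cream remote control housing, 56 x 150 x 24 mm (long in y), loose bystander; origin under its centre.
- bulb: Frosted halogen bulb lying on its ceramic foot, 75 x 26 x 22 mm (long in x), loose bystander; origin under its centre.
- brush: Wooden-handled lens brush, 170 mm long in x, lying, loose bystander; origin under its middle.
There are look-alikes about, which are no part of the job. Of the things like the part that bears cap_centre, leave any that is orange or yellow; of the rest the larger one is meant.

How it is judged:
On the way, in this order (a step that is already met when the one before it is completed fails the run):
1. the puller's fork is home under the still seated cap, its middle within 12 mm of the cap's axis (horizontal distance between puller_fork and cap_centre below 0.012 m and z of cap_centre in the frame of hub below 0.029 m and z of puller_fork in the frame of hub between 0 and 0.019 m), for 0.1 s.
2. the cap is off the hub, carried level by the puller (cap centre over 50 mm above the deck) (z of cap_centre in the frame of hub above 0.05 m and contact force between puller and cap above 0.15 N and horizontal distance between puller_fork and cap_centre below 0.025 m and angle between cap_centre's own z axis and vertical below 0.2 rad), for 0.2 s.
At the end, for the whole second after the job is handed in: The puller stands upright (within 0.06 rad) with its fork flat on the tray floor, inside the tray; the cap lies flat on the fork (its axis within 25 mm of the fork's middle, level within 0.12 rad); the robot has let go (x of puller_fork in the frame of tray between -0.086 and 0.086 m and y of puller_fork in the frame of tray between -0.076 and 0.076 m and z of puller_fork in the frame of tray below 0.013 m and angle between puller_grip's own z axis and vertical below 0.06 rad and horizontal distance between puller_fork and cap_centre below 0.025 m and z of cap_centre in the frame of puller_fork between 0.006 and 0.014 m and angle between cap_centre's own z axis and vertical below 0.12 rad); the robot touches nothing.
It fails at once if the cap is tipped more than 0.3 rad (prised from one side, or spilled) (angle between cap_centre's own z axis and vertical above 0.3 rad).
It fails at once if a bystander is moved by more than 25 mm (distance of any of heatsink, remote, bulb, brush from where it was at the start of the episode above 0.025 m).
It also fails if it takes over 69 s, if anything falls off the work surface, if the arm or the gripper's body presses on something with over 40 N, if the wrist force passes 120 N, or if a joint passes its speed limit or range.

ROBOT

A 6-joint arm with a two-finger parallel gripper is mounted at the origin on the work surface. World frame = base frame: x ahead of the robot, y to its left, z up, the work surface at z = 0. Lengths are in m, angles in rad, forces in N, time in s.
With the tool pointing down it reaches from about 0.275 to 1 m from the base axis. Payload 8.4 kg.
Tool frame: the origin (TCP) lies on the centre line of the jaws, within the pads' length; the fingertips stand 17 mm ahead of it and the grasp point (between the pads) lies 2 mm behind it (bot.tcp_to_tips is the y of the fingertips in the tool frame, in m); y points along the fingers, z is the direction in which the jaws open and shut, and the axes are right-handed (so a half turn about y gives the same grasp; the last joint's range is limited). The gripper opens to 85 mm and grips with 20 to 120 N. Pads are 22 mm wide; open, the fingers measure 114 mm over their backs; the gripper's body (76 mm by 85 mm) begins 54 mm behind the grasp point. The pads swing forward as they close: fully open they stand 13 mm farther back than shut.
Start: joints at [1.181, 0.353, 1.633, -0, 1.155, -0.002], TCP at [0.236, 0.579, 0.248] pointing down, gripper open.
Joint ranges: [-2.63, 2.63], [-0.92, 2.1], [0.06, 2.66], [-1.3, 4.44], [0, 2.69], [-3.02, 3.02]. Speed limits (rad/s): [2.22, 2.22, 2.79, 3.14, 3.14, 3.14].

INTERFACE

Orientations are given as a unit quaternion [x, y, z, w].
In Python, from workcell import bot, hand, kinematics, get_obs, vision, hand_in gives the robot as it stands. The module is installed in compiled form; this text tells all that it offers. Calls block until the motion is done:
- bot.reach(position, orientation): joint-space move of the TCP to a pose.
- bot.servo_line(position, ori=None, velocity=0.15): straight line of the TCP; ori=None keeps the orientation; velocity is the mean speed in m/s.
- bot.goto_joints(angles): joint-space move.
- hand.move_gripper(opening, strength=None): finger opening in m; strength is the grip in N (None keeps the last); returns when the fingers have stopped.
- bot.dwell(seconds).
- kinematics.solve_ik(position, orientation): joint angles nearest the present ones, or None.
- get_obs(): the state.
- vision.read_camera(name): name is "scene" or "top"; returns a dict with "frame" (384x512x3 uint8, red, green, blue), "intrinsics" (3x3 intrinsics, pixels), "view" (4x4, takes a point from world to camera coordinates). Camera axes: x right, y down, z forward; pixel columns grow to the right and rows downward; lengths in m; the calibration is good to about 2 mm. A picture is of the moment at which its call begins. There is no depth.
A pose or a line that the arm cannot do raises bot.IKError and nothing moves.
- hand_in(): hands the job in, once; it reports no verdict.
The state is a dict: "time_s": time; "joint_pos": joint angles; "joint_vel": joint speeds; "joint_efforts": joint torques, N m; "position": TCP position; "orientation": TCP orientation; "wrist_force": force on the tool from outside, world axes, zero at the start; "ft_torque": the same for the moment, N m; "gripper_width": finger opening in m.
Only numpy, scipy, OpenCV 4.12 (cv2) and the standard library are available. Lean on these libraries where they do the work, as an engineer would, in place of code of your own. Each camera call takes 0.05 s, during which the arm holds its last target.

## Working session

There is one attempt and no reset: what is moved stays moved. The work goes in short steps, each a Python script; the robot and the scene stay as the last script left them, time stands still between calls to the robot, and variables do not carry over. Pictures are saved under pics/ and viewed, and the job is handed in when it is done.

```bash
mkdir -p pics; ls
python3 - <<'E'
from workcell import bot,hand,kinematics,get_obs,vision
import cv2,numpy as np
for n in("scene","top"):
    r=vision.read_camera(n);cv2.imwrite(f"pics/{n}0.png",cv2.resize(r["frame"][:,:,::-1],(800,600),interpolation=cv2.INTER_CUBIC))
    np.savez(f"{n}0.npz",f=r["frame"],K=r["intrinsics"],V=r["view"])
    print(n,r["intrinsics"].tolist(),np.round(r["view"],4).tolist())
print(get_obs())
E
```

```text
pics
scene [[418.0226644542011, 0.0, 253.80518194256362], [0.0, 418.0226644542011, 194.6759072675051], [0.0, 0.0, 1.0]] [[0.0247, 0.9997, -0.0067, -0.0191], [0.8662, -0.0247, -0.4992, -0.4177], [-0.4992, 0.0065, -0.8665, 1.4205], [0.0, 0.0, 0.0, 1.0]]
top [[404.9508094689903, 0.0, 247.8578279077111], [0.0, 404.9508094689903, 191.05653271836707], [0.0, 0.0, 1.0]] [[0.0022, -0.9996, 0.0265, -0.0183], [-0.9903, -0.0058, -0.1388, 0.5517], [0.1389, -0.0259, -0.99, 1.1277], [0.0, 0.0, 0.0, 1.0]]
{'time_s': 0.1, 'joint_pos': array([ 1.18058541e+00,  3.53568925e-01,  1.63407955e+00, -3.62459823e-06,
        1.15522762e+00, -2.40888593e-03]), 'joint_vel': array([ 4.74439807e-04,  3.47195916e-05, -1.37264885e-03, -1.44296434e-03,
       -5.60418896e-04, -5.11190773e-04]), 'joint_efforts': array([-7.56037734e-04, -6.06353903e+01, -3.42820036e+01, -2.62663593e-05,
        3.94618866e-03,  2.53595613e-05]), 'position': array([0.23619061, 0.57819231, 0.24763451]), 'orientation': array([ 0.69430085, -0.136338  ,  0.13616328, -0.6934103 ]), 'wrist_force': array([-0.89915657,  0.49720342,  0.08055499]), 'ft_torque': array([ 0.05980427,  0.0057623 , -0.05604857]), 'gripper_width': 0.08558963712831662}
```

View pics/scene0.png

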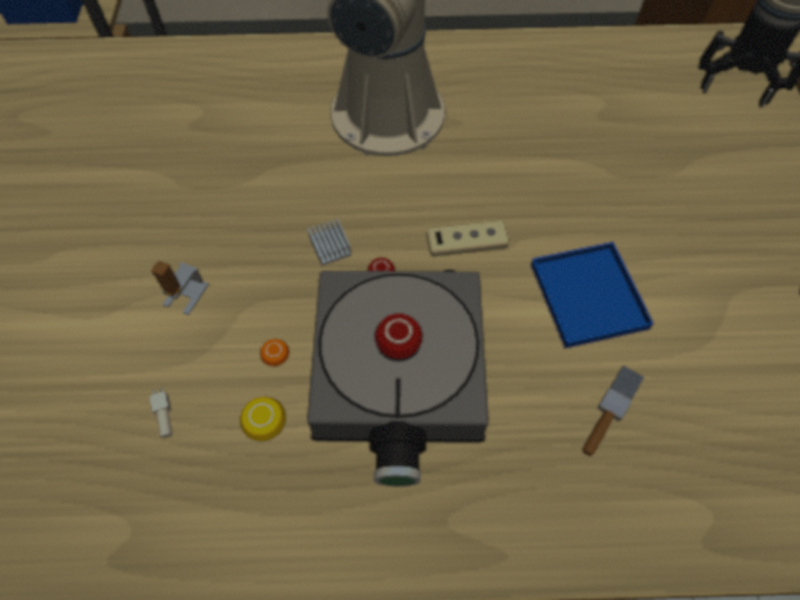

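View pics/top0.png

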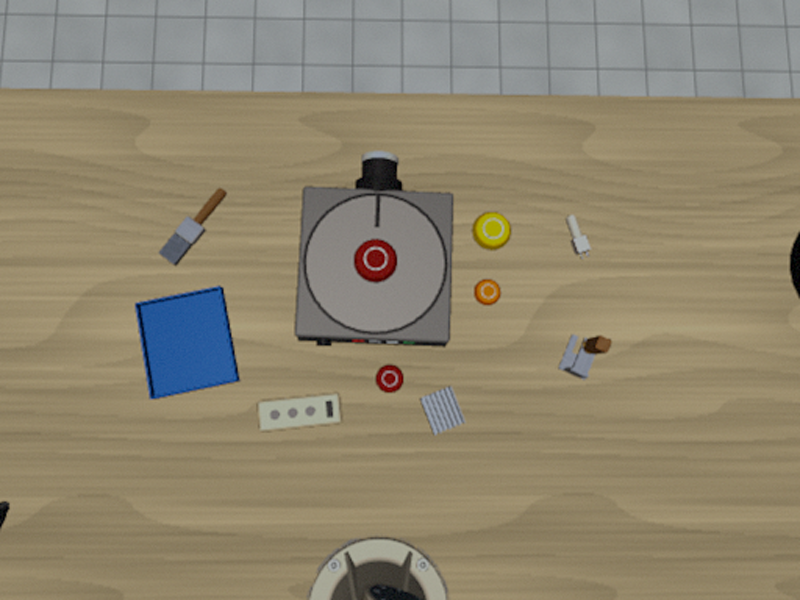

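Candidates (top picture, 800×600): large red cap on the hub (376,260), small red cap on the table (390,378), orange (487,292), yellow (492,230). By the description, I want the large red one on the hub. Next I check it, the puller and the tray in close crops.

Run:
```python
import cv2,numpy as np
def crop(n,x0,y0,w,h,s):
    f=np.load(n+"0.npz")["f"][:,:,::-1]
    c=cv2.resize(f[y0:y0+h,x0:x0+w],None,fx=s,fy=s,interpolation=cv2.INTER_CUBIC)
    return c
# top puller
cv2.imwrite("pics/pt.png",crop("top",350,205,50,45,12))
cv2.imwrite("pics/ps.png",crop("scene",90,160,50,45,12))
cv2.imwrite("pics/cap.png",crop("top",185,110,110,120,5))
cv2.imwrite("pics/tray.png",crop("top",80,175,80,85,7))
```

```text
(no output)
```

View pics/pt.png

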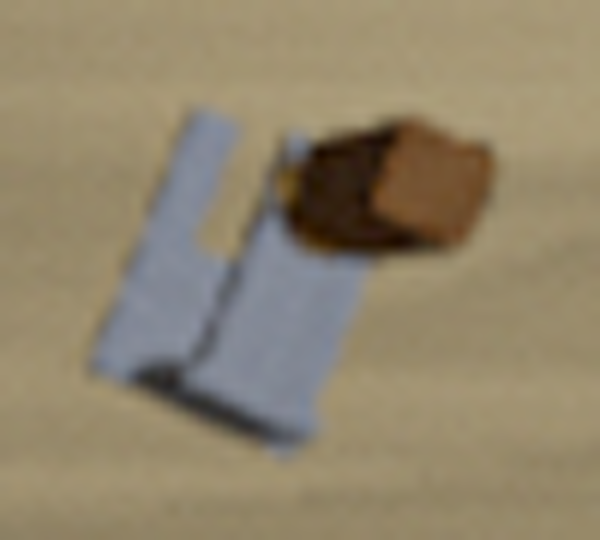

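View pics/ps.png

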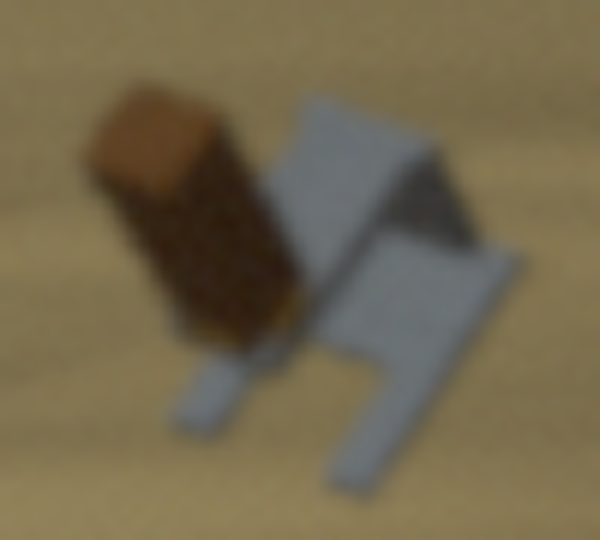

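View pics/cap.png

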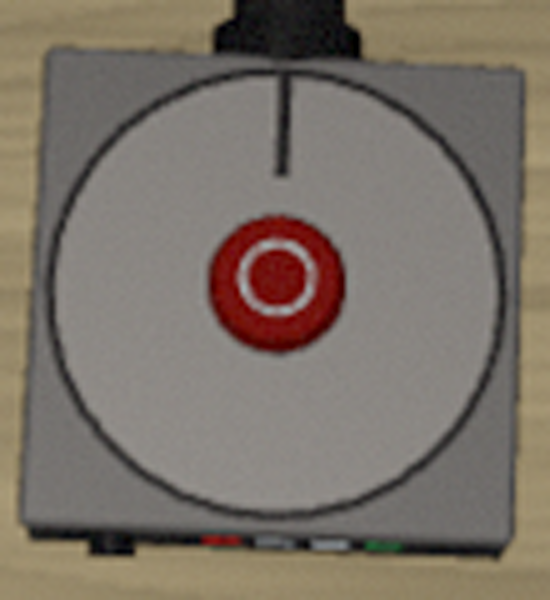

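View pics/tray.png

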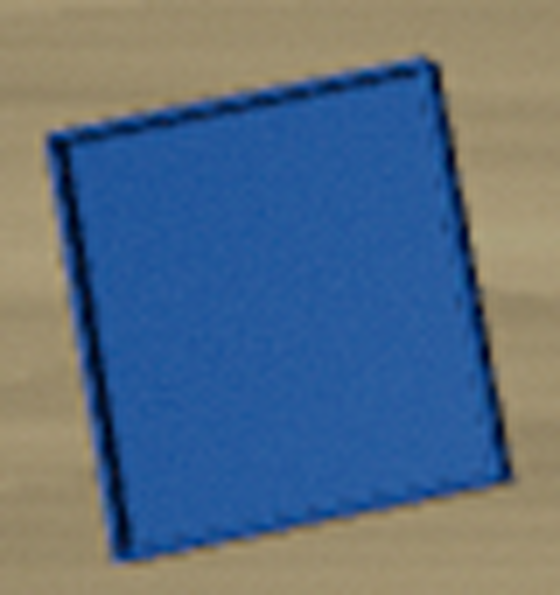

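```bash
cat > geo.py <<'E'
import numpy as np
from scipy.optimize import least_squares
C={n:np.load(n+"0.npz") for n in("scene","top")}
def proj(n,P):
    c=C[n];P=np.atleast_2d(P);q=(c["V"][:3,:3]@P.T).T+c["V"][:3,3];q=(c["K"]@q.T).T
    return q[:,:2]/q[:,2:]
def px(pt,x0,y0,s): return (np.array(pt,float)+.5)/s-.5+[x0,y0]
def back(n,uv,z):
    r=least_squares(lambda p:(proj(n,[p[0],p[1],z])[0]-uv),[.5,0]);return r.x
def fit(obs,x0):
    # obs: (cam,uv,local xyz)
    def f(p):
        c,s=np.cos(p[2]),np.sin(p[2]);o=[]
        for n,uv,l in obs:
            P=[p[0]+c*l[0]-s*l[1],p[1]+s*l[0]+c*l[1],l[2]];o+=list(proj(n,P)[0]-uv)
        return o
    r=least_squares(f,x0,loss='soft_l1');return r.x,np.round(np.array(r.fun).reshape(-1,2),1)
E
python3 - <<'E'
from geo import *
T=lambda p:px(p,350,205,12);S=lambda p:px(p,90,160,12)
m=.001
ob=[("top",T((192,105)),(17*m,27*m,.004)),("top",T((240,120)),(17*m,15*m,.004)),("top",T((92,372)),(-54*m,27*m,.004)),
("top",T((435,182)),(0,0,.118)),("top",T((408,118)),(12*m,12*m,.118)),("top",T((495,150)),(12*m,-12*m,.118)),("top",T((462,248)),(-12*m,-12*m,.118)),
("scene",S((372,495)),(17*m,27*m,.004)),("scene",S((330,482)),(17*m,15*m,.004)),("scene",S((170,422)),(17*m,-27*m,.004)),("scene",S((520,255)),(-54*m,27*m,.004)),
("scene",S((156,140)),(0,0,.118))]
for cams in (("top","scene"),("top",),("scene",)):
    o=[x for x in ob if x[0] in cams]; p,r=fit(o,[.5,-.3,-.4]);print("puller",cams,p.round(4));
    if len(cams)==2:print(r.tolist())
D=lambda p:px(p,185,110,5)
h=.135
ob=[("top",D((50,47)),(h,h,.105)),("top",D((525,70)),(h,-h,.105)),("top",D((512,545)),(-h,-h,.105)),("top",D((25,525)),(-h,h,.105))]
s=lambda p:np.array(p)*.64-.18
os=[("scene",s((319,271)),(-h,h*-1,.105)),("scene",s((480,271)),(-h,h,.105)),("scene",s((487,430)),(h,h,.105)),("scene",s((310,430)),(h,-h,.105))]
for o in(ob,os,ob+os):
    p,r=fit(o,[.55,0,0]);print("proj",p.round(4),r.tolist())
print("cap ring top",back("top",D((277,277)),.139),"scene",back("scene",s((399,331)),.139))
R=lambda p:px(p,80,175,7)
a,b=.09,.08
ob=[("top",R((50,133)),(a,b,.024)),("top",R((432,58)),(a,-b,.024)),("top",R((512,478)),(-a,-b,.024)),("top",R((118,562)),(-a,b,.024))]
os=[("scene",s((531,262)),(-a,-b,.024)),("scene",s((614,243)),(-a,b,.024)),("scene",s((652,323)),(a,b,.024)),("scene",s((566,346)),(a,-b,.024))]
for o in(ob,os,ob+os):
    p,r=fit(o,[.45,.4,0]);print("tray",p.round(4),r.tolist())
E
```

```text
puller ('top', 'scene') [ 0.4666 -0.3842 -0.3954]
[[-0.2, -0.2], [-0.5, 0.1], [-0.3, -0.3], [0.0, -0.5], [-0.4, -1.0], [0.7, -0.2], [0.4, -0.1], [-0.0, -0.4], [-0.3, -0.6], [0.1, -0.3], [0.2, -0.5], [-0.2, -0.8]]
puller ('top',) [ 0.4657 -0.3842 -0.4003]
puller ('scene',) [ 0.4683 -0.3838 -0.3894]
proj [ 0.6059  0.0064 -0.0373] [[-0.8, -0.8], [1.1, -0.9], [1.3, 0.8], [-1.7, 0.6]]
proj [ 0.6172  0.0082 -0.0289] [[-0.3, 1.2], [0.3, 1.2], [2.9, -0.8], [-2.2, -1.0]]
proj [ 0.6106  0.007  -0.0366] [[-1.1, -2.4], [0.8, -2.6], [1.0, -1.0], [-1.9, -1.1], [-0.3, -1.2], [0.0, -0.6], [1.6, -3.1], [-3.0, -4.2]]
cap ring top [0.60735767 0.00751699] scene [0.60927895 0.00830067]
tray [0.4732 0.3518 0.2135] [[-0.2, -0.1], [0.2, -0.7], [-0.1, 0.4], [0.1, 0.3]]
tray [0.4805 0.3518 0.2133] [[-0.2, -1.2], [-1.1, -0.1], [1.0, 1.8], [0.1, -0.2]]
tray [0.4753 0.3522 0.2124] [[-0.3, -0.9], [0.2, -1.4], [-0.2, -0.3], [-0.0, -0.5], [-0.3, -2.7], [-1.3, -1.5], [0.7, 0.2], [-0.0, -1.9]]
```

Close crops: the cap at crop (277,277) is the large red one on the deck. The puller's tines point roughly away from the robot (yaw -0.395), and the tray corners fit well. Next I plan IK for the whole job, with the jaws closing along the puller's x.

```bash
cat > h.py <<'E'
from workcell import bot,hand,kinematics,get_obs,vision,hand_in
import numpy as np,cv2
from scipy.spatial.transform import Rotation as R
PUL=np.array([.4667,-.3841]);PY=-.397
HUB=np.array([.6078,.0076]);HY=-.036
TRAY=np.array([.4745,.352]);TY=.213
PHI=np.pi
def ori(psi,phi=None):
    a=psi+(PHI if phi is None else phi);d=np.array([np.cos(a),np.sin(a),0]);y=np.array([0,0,-1.]);x=np.cross(y,d)
    return R.from_matrix(np.c_[x,y,d]).as_quat()
def u(a):return np.array([np.cos(a),np.sin(a)])
def snap(n,name,crop=None,s=1):
    r=vision.read_camera(n);f=r["frame"][:,:,::-1]
    np.savez("last_"+n+".npz",f=r["frame"],K=r["intrinsics"],V=r["view"])
    if crop:x,y,w,h=crop;f=f[y:y+h,x:x+w]
    cv2.imwrite("pics/"+name+".png",cv2.resize(f,None,fx=s,fy=s,interpolation=cv2.INTER_CUBIC))
def st():
    o=get_obs();print("t",round(o["time_s"],2),"p",o["position"].round(4),"F",o["wrist_force"].round(2),"M",o["ft_torque"].round(2),"w",round(o["gripper_width"],4),"q",o["joint_pos"].round(2));return o
E
python3 - <<'E'
from h import *
for phi in(0,np.pi,np.pi/2,-np.pi/2):
    print("phi",phi)
    for nm,xy,z,ya in(("grasp",PUL,.078,PY),("right",HUB-.1*u(HY+np.pi/2),.19,HY+np.pi/2),("left",HUB+.1*u(HY+np.pi/2),.19,HY-np.pi/2),("homeR",HUB,.19,HY+np.pi/2),("homeRup",HUB,.29,HY+np.pi/2),("trayA",TRAY,.09,TY-np.pi),("trayB",TRAY,.09,TY-np.pi/2),("tray0",TRAY,.09,TY),("tray+",TRAY,.09,TY+np.pi/2)):
        q=kinematics.solve_ik([*xy,z],ori(ya,phi));print(nm,None if q is None else np.round(q,2))
E
```

```text
phi 0
grasp [-0.69  0.53  1.8  -0.    0.81 -0.29]
right [-0.15  0.39  1.72 -0.    1.03 -1.69]
left [ 0.17  0.41  1.7  -0.    1.04  1.78]
homeR [ 0.01  0.39  1.72 -0.    1.03 -1.52]
homeRup [ 0.01  0.29  1.63 -0.    1.22 -1.52]
trayA [ 0.64  0.49  1.83 -0.    0.82 -2.72]
trayB [ 0.64  0.49  1.83 -0.    0.82  1.99]
tray0 [ 0.64  0.49  1.83 -0.    0.82  0.42]
tray+ [ 0.64  0.49  1.83 -0.    0.82 -1.15]
phi 3.141592653589793
grasp [-0.69  0.53  1.8  -0.    0.81  2.85]
right [-0.15  0.39  1.72 -0.    1.03  1.45]
left [ 0.17  0.41  1.7  -0.    1.04 -1.36]
homeR [ 0.01  0.39  1.72 -0.    1.03  1.62]
homeRup [ 0.01  0.29  1.63 -0.    1.22  1.62]
trayA [ 0.64  0.49  1.83 -0.    0.82  0.42]
trayB [ 0.64  0.49  1.83 -0.    0.82 -1.15]
tray0 [ 0.64  0.49  1.83 -0.    0.82 -2.72]
tray+ [ 0.64  0.49  1.83 -0.    0.82  1.99]
phi 1.5707963267948966
grasp [-0.69  0.53  1.8  -0.    0.81 -1.86]
right None
left [ 0.17  0.41  1.7  -0.    1.04  0.21]
homeR None
homeRup None
trayA [ 0.64  0.49  1.83 -0.    0.82  1.99]
trayB [ 0.64  0.49  1.83 -0.    0.82  0.42]
tray0 [ 0.64  0.49  1.83 -0.    0.82 -1.15]
tray+ [ 0.64  0.49  1.83 -0.    0.82 -2.72]
phi -1.5707963267948966
grasp [-0.69  0.53  1.8  -0.    0.81  1.28]
right [-0.15  0.39  1.72 -0.    1.03 -0.12]
left [ 0.17  0.41  1.7  -0.    1.04 -2.93]
homeR [ 0.01  0.39  1.72 -0.    1.03  0.05]
homeRup [ 0.01  0.29  1.63 -0.    1.22  0.05]
trayA [ 0.64  0.49  1.83 -0.    0.82 -1.15]
trayB [ 0.64  0.49  1.83 -0.    0.82 -2.72]
tray0 [ 0.64  0.49  1.83 -0.    0.82  1.99]
tray+ [ 0.64  0.49  1.83 -0.    0.82  0.42]
```

```bash
sed -i 's/^PHI=.*/PHI=0.0/' h.py
python3 - <<'E'
from h import *
bot.reach([*PUL,.20],ori(PY));st()
bot.servo_line([*PUL,.076],velocity=.12);st()
hand.move_gripper(.0,80);st()
bot.servo_line([*PUL,.20],velocity=.1);st()
snap("scene","g1",(60,100,160,130),5)
snap("top","g1t",(300,130,160,130),5)
E
```

```text
t 3.55 p [ 0.4671 -0.3836  0.2   ] F [0.14 0.12 0.98] M [-0.06 -0.01  0.03] w 0.0856 q [-0.69  0.37  1.72  0.    1.05 -0.29]
t 4.73 p [ 0.4672 -0.3845  0.0768] F [-0.73 -0.31  0.29] M [ 0.01 -0.02 -0.02] w 0.0856 q [-0.69  0.53  1.8  -0.    0.81 -0.29]
t 5.33 p [ 0.4666 -0.384   0.0763] F [-0.48  1.51  4.23] M [0.27 0.23 0.02] w 0.0234 q [-0.69  0.53  1.8   0.    0.81 -0.29]
t 6.72 p [ 0.4663 -0.3838  0.1992] F [ 1.03  0.46 -3.47] M [-0.02 -0.06  0.  ] w 0.0232 q [-0.69  0.37  1.72  0.    1.05 -0.29]
```

View pics/g1.png

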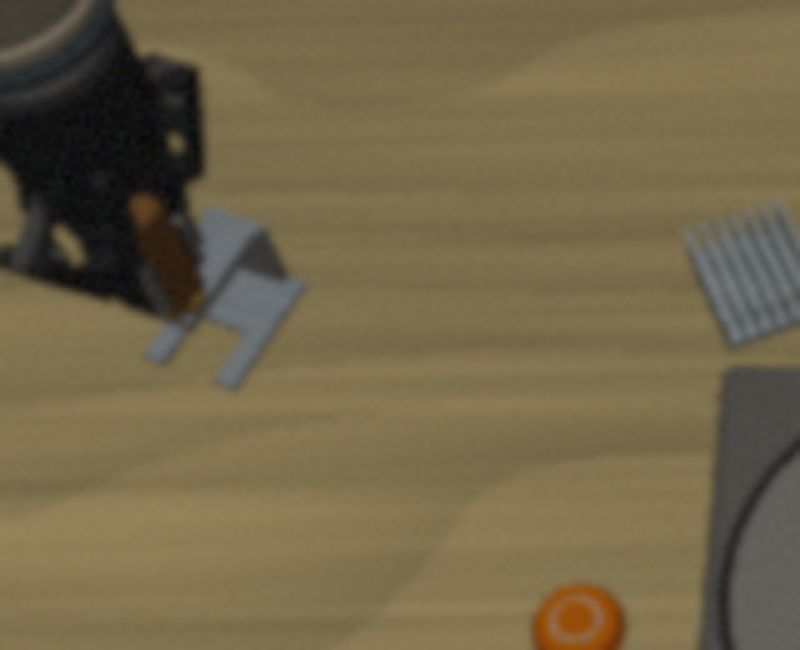

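View pics/g1t.png

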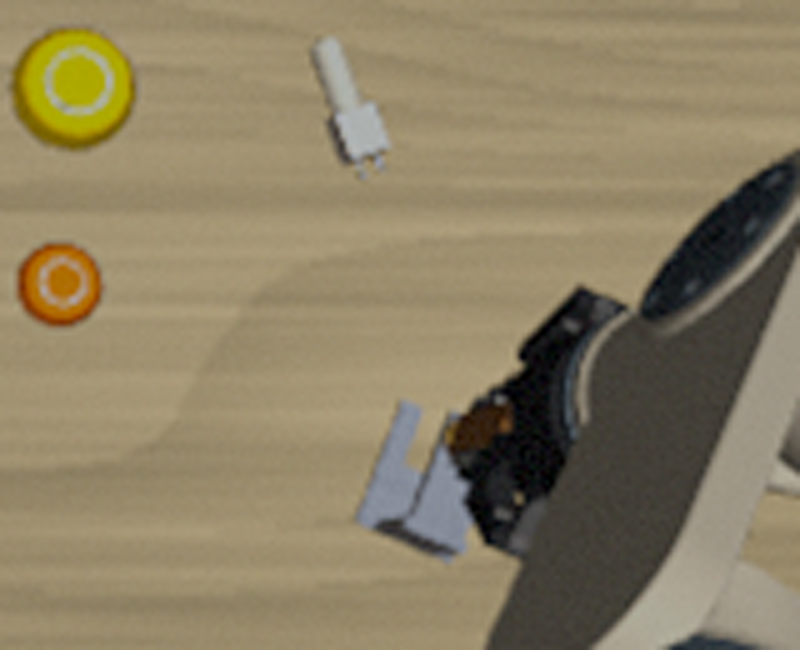

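The puller is held level. Both pictures show the fork clear: tine tips at (230,380) in the scene crop and (408,405) in the top crop. Now the right-side approach.

Run:
```python
from h import *
a=HUB-.105*u(HY+np.pi/2);q=ori(HY+np.pi/2)
bot.servo_line([*PUL,.25],velocity=.15)
bot.reach([*a,.25],q)
bot.servo_line([*a,.1865],velocity=.1);st()
snap("scene","a1",(170,130,160,130),5)
snap("top","a1t",(180,100,160,130),5)
```

```text
t 9.35 p [ 0.6044 -0.0975  0.187 ] F [-0.65  0.27 -3.01] M [ 0.08 -0.    0.  ] w 0.0232 q [-0.16  0.4   1.72 -0.    1.03 -1.7 ]
```

View pics/a1.png

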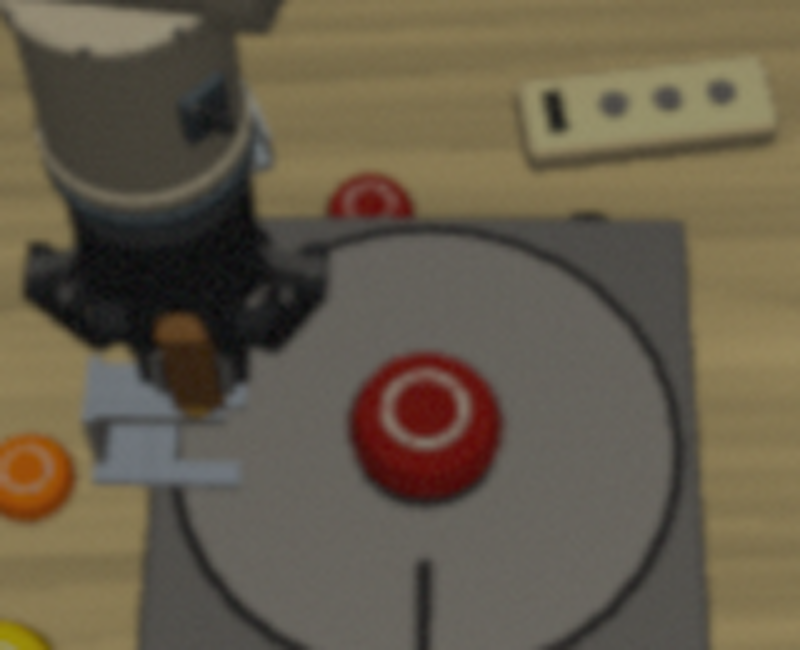

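View pics/a1t.png

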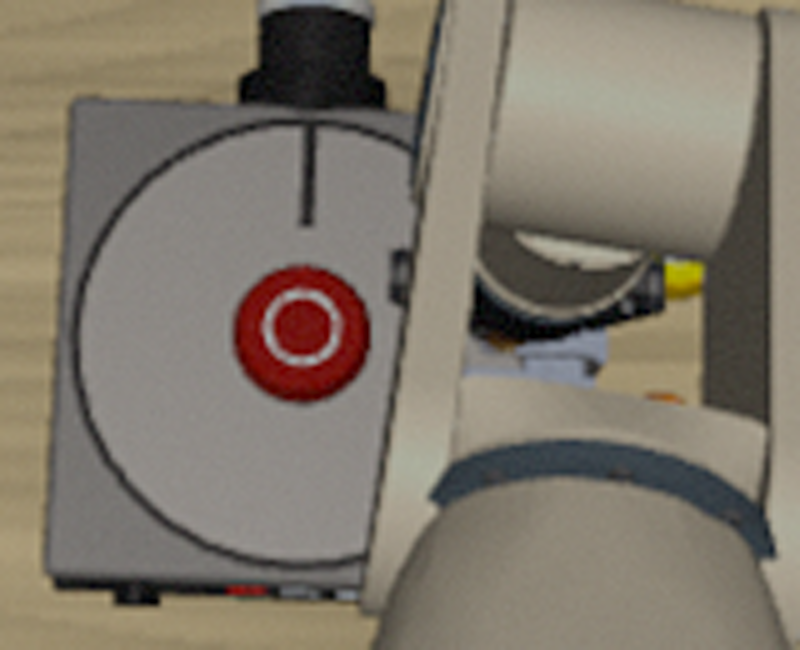

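Run:
```python
from geo import *
HUB=np.array([.6078,.0076]);HY=-.036
a=np.array([.6044,-.0975]);e=np.array([np.cos(HY+np.pi/2),np.sin(HY+np.pi/2)]);n=np.array([-e[1],e[0]])
zb=.187-.0763
for lx,ly,dz in((17,-27,4),(17,-15,4),(17,-27,0),(17,15,4),(17,27,4),(-54,-27,4),(-54,-27,0)):
    P=[*(a+e*lx/1000+n*ly/1000),zb+dz/1000]
    print(lx,ly,dz,((proj("scene",P)[0]-[170,130]+.5)*5-.5).round(0))
t=np.linspace(0,6.28,9)
for z,r in((.139,0),):print("captop",((proj("scene",[*HUB,z])[0]-[170,130]+.5)*5-.5).round(0))
```

```text
17 -27 4 [243. 480.]
17 -15 4 [244. 458.]
17 -27 0 [243. 484.]
17 15 4 [247. 403.]
17 27 4 [249. 381.]
-54 -27 4 [ 95. 479.]
-54 -27 0 [ 97. 483.]
captop [426. 408.]
```

The projected tip corners and cap ring match the picture within about 3 crop px (about 1 mm), so I slide in while watching force.

```bash
cat > ins.py <<'E'
from h import *
import sys
def insert(side):
    e=u(HY+np.pi/2)*side  # side=-1: from right
    z=.1865
    bot.servo_line([*(HUB+.056*e),z],velocity=.1);o=st();F0=o["wrist_force"]
    for d in(.051,.048,.045,.042,.038,.033,.025,.018,.012,.007,.003,0.):
        bot.servo_line([*(HUB+d*e),z],velocity=.06)
        o=get_obs();F=o["wrist_force"]-F0;act=(o["position"][:2]-HUB)@e
        print(round(d*1000),"act",round(act*1000,1),"dF",F.round(1),"t",round(o["time_s"],1))
        if F[:2]@e>6: print("BLOCKED");return False
    return True
E
python3 - <<'E'
from ins import *
print(insert(-1));st()
snap("scene","i1",(170,130,160,130),5)
E
```

```text
t 10.09 p [ 0.6058 -0.0481  0.1865] F [-0.2  -0.6  -2.53] M [ 0.05 -0.01  0.01] w 0.0231 q [-0.08  0.39  1.73 -0.    1.02 -1.62]
51 act 51.1 dF [ 0.8  0.1 -0.2] t 10.3
48 act 48.0 dF [ 0.2  0.8 -0. ] t 10.6
45 act 45.9 dF [ 0.2 -4.  -0.1] t 10.8
42 act 45.0 dF [  0.  -14.8   0.1] t 11.1
BLOCKED
False
t 11.09 p [ 0.6064 -0.0374  0.1867] F [ -0.2  -15.39  -2.4 ] M [-3.37  0.02  0.27] w 0.0233 q [-0.06  0.39  1.73 -0.01  1.02 -1.59]
```

View pics/i1.png

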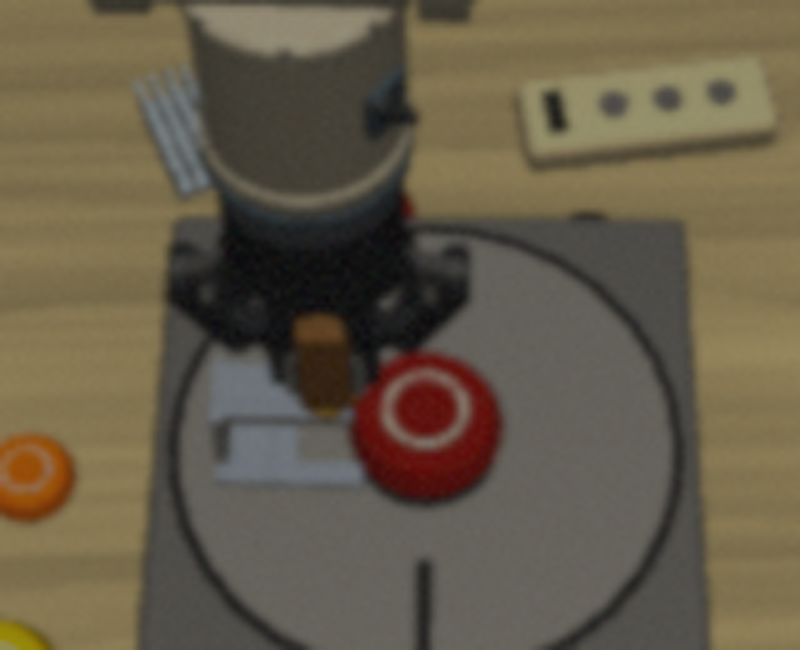

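The right side is blocked: force rose at 46 mm, exactly where the pawl should stop the tips. I back out and come in from the left.

Run:
```python
from h import *
e=u(HY+np.pi/2)
a=HUB-.105*e
bot.servo_line([*a,.1868],velocity=.12)
bot.servo_line([*a,.27],velocity=.15)
b=HUB+.105*e
bot.reach([*b,.27],ori(HY-np.pi/2))
bot.servo_line([*b,.1865],velocity=.1);st()
snap("scene","b1",(190,130,160,130),5)
```

```text
t 16.43 p [0.6121 0.1126 0.1872] F [ 0.18 -0.57 -3.19] M [-0.06 -0.03 -0.01] w 0.0231 q [0.18 0.41 1.7  0.   1.04 1.79]
```

View pics/b1.png

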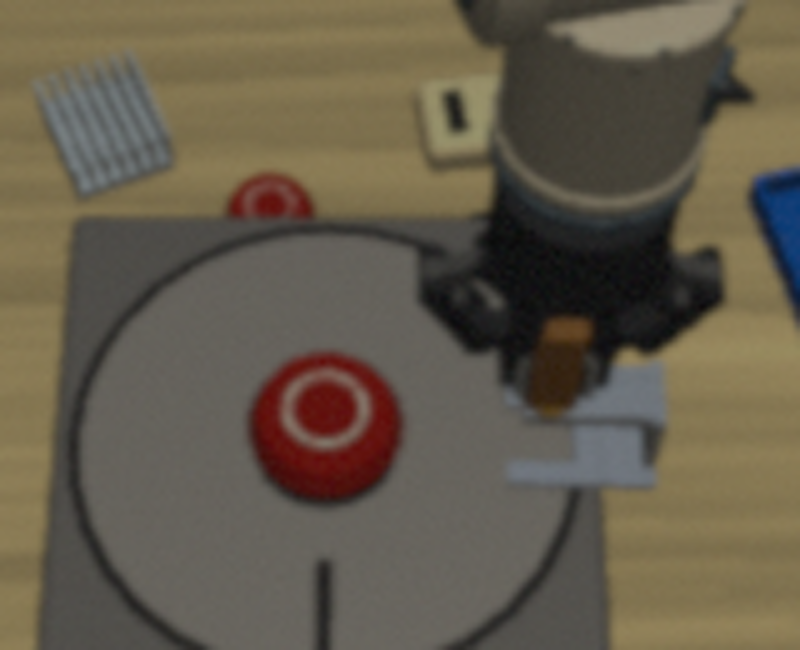

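Run:
```python
from geo import *
HY=-.036;HUB=np.array([.6078,.0076])
e0=np.array([np.cos(HY+np.pi/2),np.sin(HY+np.pi/2)]);a=HUB+.105*e0;e=-e0;n=np.array([-e[1],e[0]])
for lx,ly,dz in((17,27,4),(17,15,4),(17,27,0),(-54,27,4),(-54,27,0)):
    P=[*(a+e*lx/1000+n*ly/1000),.1865-.0763+dz/1000]
    print(lx,ly,dz,((proj("scene",P)[0]-[190,130]+.5)*5-.5).round(0))
```

```text
17 27 4 [509. 483.]
17 15 4 [508. 460.]
17 27 0 [509. 486.]
-54 27 4 [657. 484.]
-54 27 0 [656. 487.]
```

The tip at (506,462–486) agrees with the predicted (509,460–486). Inserting from the left.

Run:
```python
from ins import *
print(insert(+1));bot.dwell(.3);st()
snap("scene","j1",(170,130,160,130),5)
```

```text
t 17.12 p [0.6099 0.0631 0.1865] F [ 0.04  0.45 -2.67] M [-0.07 -0.04 -0.  ] w 0.0232 q [0.1  0.4  1.72 0.   1.03 1.71]
51 act 51.1 dF [-0.5  0.1 -0.4] t 17.4
48 act 48.0 dF [0.8 0.2 0.1] t 17.6
45 act 44.9 dF [ 0.4  0.2 -0.4] t 17.9
42 act 41.8 dF [ 0.5 -1.1 -1. ] t 18.1
38 act 37.7 dF [-0.8 -0.6 -1. ] t 18.4
33 act 32.7 dF [ 0.2 -0.6 -0.6] t 18.6
25 act 24.6 dF [ 0.1  0.1 -0.5] t 18.9
18 act 17.6 dF [-0.7 -0.7 -0.7] t 19.2
12 act 11.7 dF [ 0.2  0.5 -0.5] t 19.4
7 act 6.7 dF [ 0.8 -0.3  0.2] t 19.7
3 act 2.8 dF [-0.4  0.4 -0.9] t 19.9
0 act -0.1 dF [ 0.4 -0.5 -0.2] t 20.2
True
t 20.48 p [0.6078 0.0077 0.1865] F [-0.16  0.24 -2.38] M [-0.03 -0.04  0.  ] w 0.0233 q [0.01 0.39 1.73 0.   1.02 1.62]
```

View pics/j1.png

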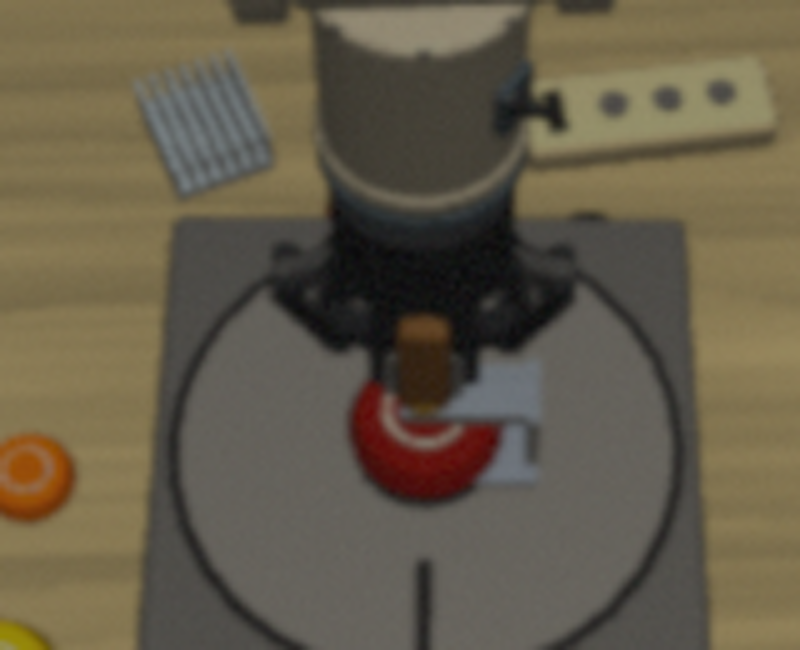

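The fork is home with no lateral force. The strap sits right of the cap at (535,440). Now I draw straight up slowly.

Run:
```python
from h import *
z=.1865
for dz in(.004,.006,.008,.010,.012,.014,.018,.024,.032):
    bot.servo_line([*HUB,z+dz],velocity=.012);o=get_obs()
    print(dz,o["position"].round(4),o["wrist_force"].round(1),o["ft_torque"].round(2),round(o["time_s"],1))
bot.servo_line([*HUB,z+.07],velocity=.05);bot.dwell(.3);st()
snap("scene","k1",(170,130,160,130),5)
```

```text
0.004 [0.6078 0.0076 0.1906] [-0.1 -0.5 -3.9] [-0.09  0.05  0.03] 21.0
0.006 [0.6076 0.0076 0.1922] [-1.1  0.4 -5.3] [-0.09 -0.01 -0.05] 21.3
0.008 [0.607  0.0076 0.1936] [ -0.2  -0.5 -14. ] [-0.06  0.01  0.07] 21.6
0.01 [0.6083 0.0076 0.1975] [-0.9 -0.1 -5. ] [-0.09  0.23 -0.01] 22.0
0.012 [0.6086 0.0076 0.1994] [ 0.7  0.  -3.7] [-0.05 -0.02 -0.04] 22.3
0.014 [0.608  0.0076 0.2008] [-0.6 -0.4 -0.9] [-0.08  0.04 -0.03] 22.6
0.018 [0.6078 0.0076 0.2045] [-0.3  0.9 -3.4] [-0.07 -0.   -0.04] 23.1
0.024 [0.6078 0.0076 0.2105] [-0.8 -0.4 -4.1] [-0.08 -0.02 -0.  ] 23.7
0.032 [0.6077 0.0076 0.2185] [ 0.9  0.1 -4.3] [-0.07  0.02 -0.01] 24.5
t 25.75 p [0.6077 0.0076 0.2562] F [ 0.6  -0.23 -3.68] M [-0.09  0.01  0.  ] w 0.0228 q [ 0.01  0.32  1.66 -0.    1.16  1.62]
```

View pics/k1.png

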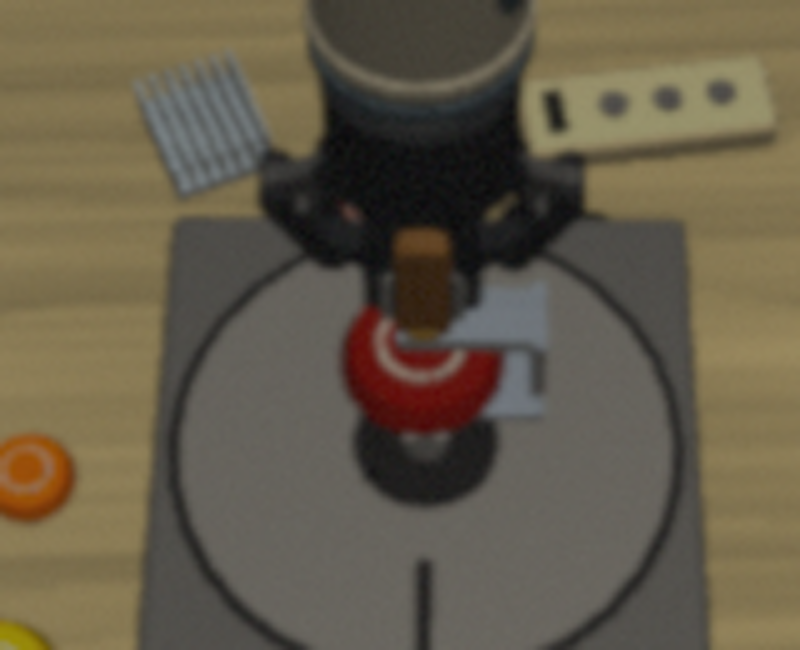

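The cap is off and lying level on the fork, at (425,370), with the bare post below at (425,445). I carry it to the tray on straight lines.

Run:
```python
from h import *
ya=TY-np.pi/2;t=TRAY+.01*u(ya);q=ori(ya)
bot.servo_line([*t,.2565],ori=q,velocity=.1);st()
bot.servo_line([*t,.105],velocity=.07);o=st()
snap("scene","l1",(310,110,160,130),5)
snap("top","l1t",(50,140,160,130),5)
```

```text
t 29.54 p [0.4767 0.3421 0.2565] F [ 0.52  0.39 -3.03] M [-0.04 -0.04  0.1 ] w 0.0232 q [ 0.62  0.29  1.71 -0.    1.15  1.98]
t 31.86 p [0.4767 0.3424 0.1053] F [ 1.14 -0.39 -3.53] M [-0.04 -0.06 -0.03] w 0.0232 q [0.62 0.46 1.83 0.   0.85 1.98]
```

View pics/l1.png

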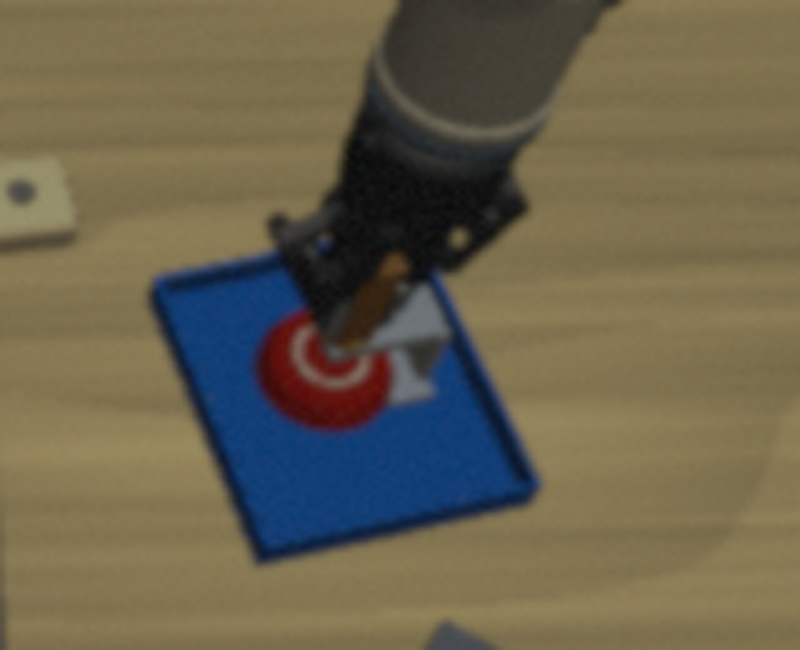

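View pics/l1t.png

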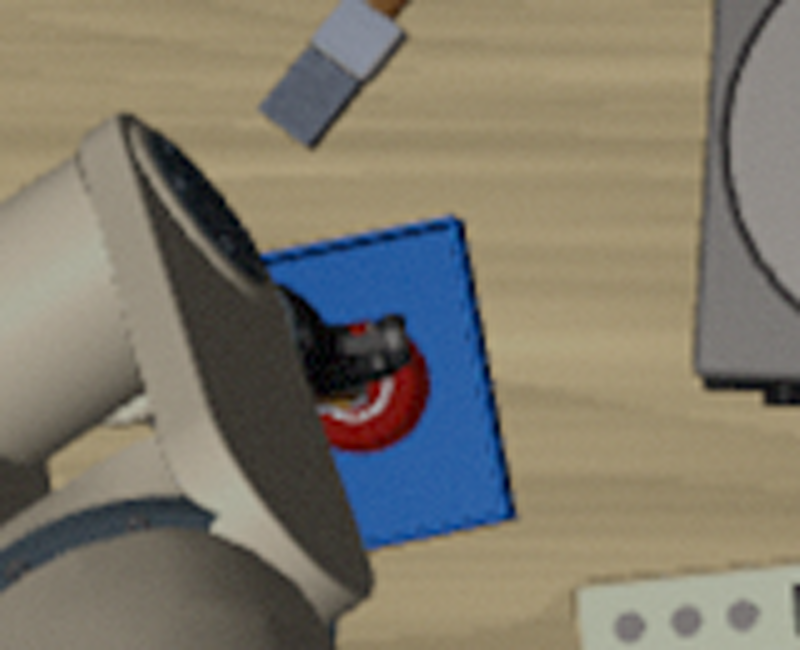

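The cap is still level on the fork, at (330,365), well inside the tray walls. Lowering until contact, then releasing.

Run:
```python
from h import *
o=get_obs();p=o["position"][:2];ya=TY-np.pi/2;t=TRAY+.01*u(ya)
z=.086
bot.servo_line([*t,z],velocity=.03);st()
while z>.074:
    z-=.001;bot.servo_line([*t,z],velocity=.01);o=get_obs()
    print(round(z,4),o["position"][2].round(4),o["wrist_force"][2].round(2))
    if o["wrist_force"][2]>1:break
hand.move_gripper(.05);bot.dwell(.3);st()
bot.servo_line([*t,z+.11],velocity=.06);st()
bot.reach([t[0]-.1,t[1]-.08,.3],ori(ya));bot.dwell(.3);st()
snap("scene","m1",(310,110,160,130),5)
snap("top","m1t",(70,150,110,110),5)
```

```text
t 32.74 p [0.4767 0.3423 0.086 ] F [-1.01 -0.55 -3.42] M [-0.07 -0.01  0.04] w 0.0234 q [0.62 0.49 1.84 0.   0.81 1.98]
0.085 0.0851 -3.04
0.084 0.084 -3.21
0.083 0.0829 -3.95
0.082 0.0819 -4.43
0.081 0.0809 -3.5
0.08 0.0803 1.95
t 34.92 p [0.4766 0.3422 0.08  ] F [-0.26 -0.13 -0.14] M [0.   0.01 0.03] w 0.05 q [0.62 0.5  1.84 0.   0.8  1.98]
t 36.9 p [0.4764 0.3421 0.1897] F [-0.21 -0.09  0.7 ] M [0.02 0.02 0.06] w 0.0497 q [0.62 0.36 1.77 0.   1.01 1.98]
t 37.92 p [0.3769 0.2625 0.299 ] F [-0.47 -0.12 -0.26] M [ 0.02 -0.01 -0.03] w 0.0501 q [0.61 0.04 1.91 0.   1.19 1.96]
```

View pics/m1.png

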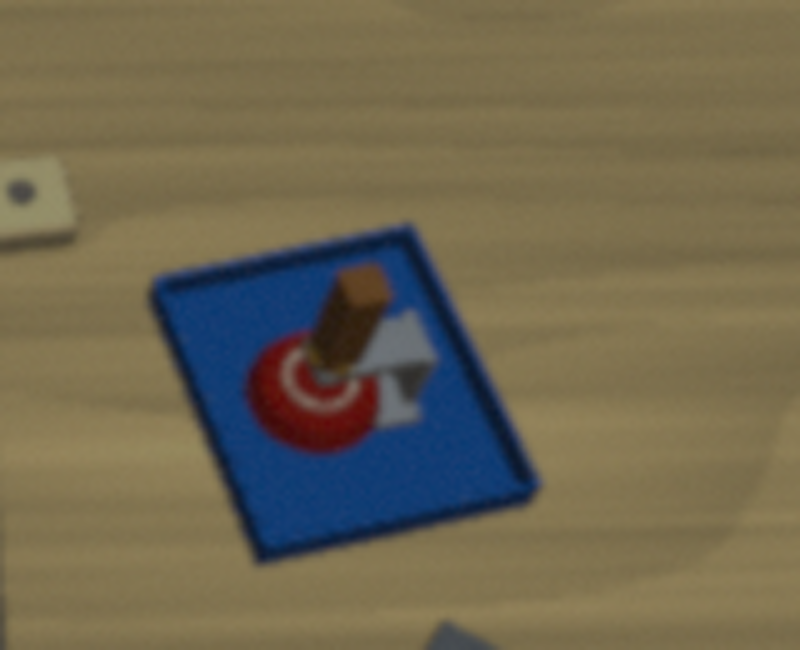

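View pics/m1t.png

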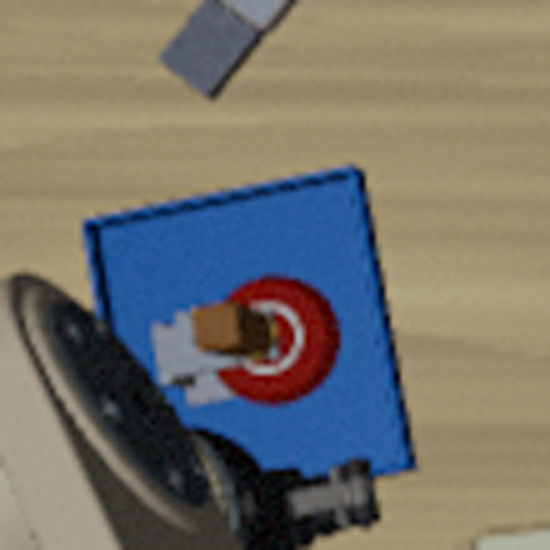

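Run:
```python
from geo import *
f=[.4767,.3422]
for n,o in(("scene",(310,110)),("top",(70,150))):
  for z in(.028,.122):print(n,z,((proj(n,[*f,z])[0]-o+.5)*5-.5).round())
print("cap",back("scene",px((320,381),310,110,5),.028),back("top",px((274,338),70,150,5),.028))
print("handle top",back("scene",px((364,286),310,110,5),.122),back("top",px((223,328),70,150,5),.122))
from h import snap
snap("top","n1",None,1.5)
```

```text
scene 0.028 [324. 376.]
scene 0.122 [368. 282.]
top 0.028 [264. 336.]
top 0.122 [214. 323.]
cap [0.47963977 0.33975074] [0.47572021 0.33640901]
handle top [0.47924597 0.3397937 ] [0.47393065 0.33724391]
```

View pics/n1.png

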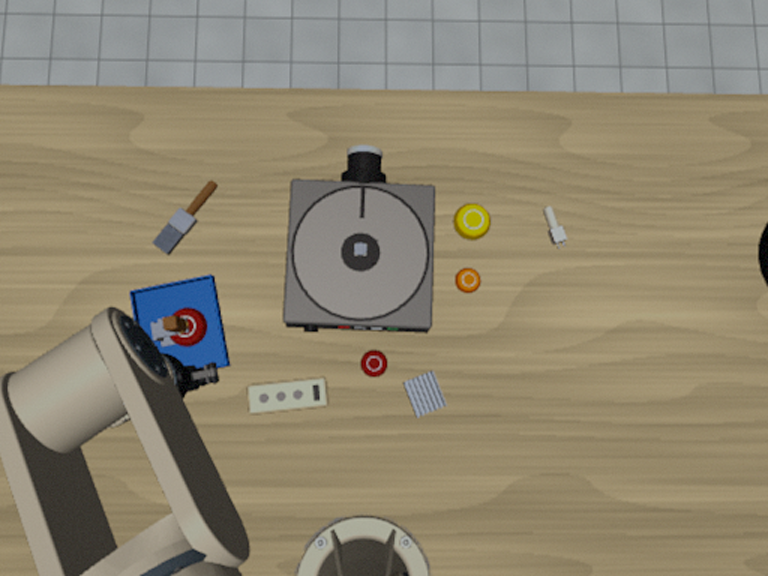

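```bash
python3 -c "
from h import *
st();hand_in()"
```

```text
t 38.07 p [0.3767 0.2623 0.2995] F [-0.53 -0.1   0.02] M [-0.04 -0.03  0.01] w 0.0499 q [ 0.61  0.04  1.91 -0.    1.19  1.96]
the job is handed in; nothing more can be done
```

The large red cap is off the projector. The puller stands upright in the blue tray with the cap lying on its fork, and the gripper has let go. I handed in at about 38 s of the 69 s allowed; no verdict is reported.

- **Getting the cap off:** Coming in from the right, the fork stopped 46 mm short at about 15 N, so the pawl is on that side. I backed out and came in from the left, where the fork slid home with no side force. The cap popped at a wrist-force reading of about 14 N and stayed level on the fork while I carried it.
- **Final checks:** The handle top and cap axis agree within about 2 mm in each camera, so the puller is upright and the cap is centred on the fork. By eye in the last top picture, all four bystanders are where they started, and the arm is clear of everything.
- **What disagreed:** The two cameras place the cap and handle in the tray 4–6 mm apart in absolute position. They also sit 3–6 mm from where the gripper was when it let go. That is more than the 2 mm calibration figure, but small next to the tray margins and the 25 mm tolerance.

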